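Load a clip stick into the bag closer

TASK

The bench closer for piping bags is out of clips. Gently load the full stick of clips (not the short used stub) into its channel: tail end first under the clear hood, pressing back the red spring follower without ramming it, then lay the nose down behind the blue gate so that the stick lies flat on the channel floor, held by the spring. Then slide the steel cover rail fully home over it by its black tab, and leave the other things on the counter where they are.

Things in the scene. Friction and masses are not known exactly. Their poses are not given: they have to be found in the camera images.
- clipper: The closer: white bed plate fixed on the counter, 12 mm thick, 84 mm wide, x -154 to +121 mm. Origin at counter level on the channel's centre line, at the nominal place of the gate's inner face; x runs along the channel from tail to nose, z up. Beyond the tail (x -195 to -153) stands a white box 70 mm wide, 67 mm high with its knob. Heights below are above the counter.
- channel (a point): Point on the channel floor (18 mm high), nominally 41 mm to the tail side of the gate's face; axes as the clipper. Channel, gate, hood and follower are one steel cartridge, clamped up to 14 mm either way along x from nominal, anew each time: this shift is NOT reported, feel or look for it. Channel 17.5 mm wide inside, walls 4 mm thick, tops at 26 mm, from the hood to the gate.
- gate (a point): Nominal centre of the blue gate block's inner face, at its top edge, 30 mm high (clipper x 0; real place shifted with the cartridge). The gate closes the nose end: 8 mm thick along x, 25.5 mm wide. A stick held level cannot pass over it and under the hood at once: go in tail-down, nose up by 8 to 16 degrees while the tail is under the hood, then lay it level once the nose is behind the gate.
- hood (a point): Nominal middle of the hood's mouth edge, on its underside, 45 mm high (clipper x -86; shifted with the cartridge). The hood covers the tail end, x -140 to -86: clear plate, top at 49 mm, 25.5 mm wide, on two cheeks that continue the channel walls. The red follower inside peeps out: flat face at nominal x -82 at rest, 82 mm from the gate, 19.5 to 43.5 mm high, channel-wide.
- follower (a joint): Travel of the red follower, m: 0 at rest, grows as it is pushed back towards the tail, 0.0255 at its end stop. Spring force about 2 N at 0, 5.4 N at 0.018 (where a loaded stick holds it), 6.8 N at 0.0255.
- rail (a joint): Travel of the cover rail, m: 0 fully home (closed), up to 0.105 open, away from the gate towards the nose (+x). It stays where it is left; pushing it takes about 3 N. Starts 90 to 102 mm open. A stick that is not lying flat blocks it.
- rail_tab (a point): Centre of the black upright tab of the rail: 10 mm thick along the channel, 34 mm wide, 34 mm high (46 to 80 mm). Axes as the clipper; at clipper x 0 when closed. The rail is a steel bridge 72 mm wide, from 45 mm to the tail side to 5 mm to the nose side of the tab's centre; plate at 42 to 46 mm, 6 mm legs at its sides down to 15 mm. It rides on the bed, not on the cartridge.
- strip: The full stick of U-shaped aluminium clips: a rigid bar 100 mm long (x), 16 mm wide (y), 20 mm high (z), 52 to 88 g, standing on the counter. Origin at the centre of its underside. Both ends are alike. When loaded its top is at 38 mm, 12 mm above the channel walls. The spring's grip can hold it a few mm up off the floor: press its top down flat.
- stub: A used remainder of such a stick, 40 mm long, 16 wide, 20 high; not to be used. Origin at the centre of its underside.
- nozzle_a: Steel piping nozzle standing as a cone, 28 mm across, 42 mm high; origin at its base.
- nozzle_b: Brass piping nozzle, like the steel one.
- bowl: White bowl, 150 mm across, 65 mm high; origin under its centre.
- jar: Green glass jar with white lid, 64 mm across, 85 mm high; origin under its centre.
- cup: Blue cup, 72 mm across, 70 mm high; origin under its centre.
- spatula: Spatula lying flat; origin under its middle.
Mind the look-alikes: they are no part of the job. Several things look just like the strip: the one meant starts farthest to the robot's right.

How it is judged (in metres and radians):
On the way:
1. the stick lies flat in the channel between the pressed-back follower and the gate, with the rail still open (value of joint follower between 0.015 and 0.021 m and z of strip in the frame of clipper between 0.015 and 0.0205 m and angle between the x axis of strip and the x axis of clipper, either way round below 0.06 rad and contact force between strip and the fingers below 0.05 N and value of joint rail above 0.06 m), for 0.2 s.
At the end, for the whole second after the job is handed in: The full stick lies flat on the channel floor (within 2.5 mm and 0.06 rad) between the gate and the follower, the follower held 15 to 21 mm back, the stick at rest, and the rail home within 3 mm (value of joint follower between 0.015 and 0.021 m and z of strip in the frame of clipper between 0.015 and 0.0205 m and angle between the x axis of strip and the x axis of clipper, either way round below 0.06 rad and linear speed of strip below 0.02 m/s and value of joint rail below 0.003 m); the robot touches nothing.
It fails at once if the stick is rammed against the closer (over 50 N) (contact force between strip and clipper above 50 N).
It fails at once if another thing on the counter is displaced by more than 30 mm (distance of any of stub, nozzle_a, nozzle_b, bowl, jar, cup, spatula from where it was at the start of the episode above 0.03 m).
It also fails if it takes over 72 s, if anything falls off the work surface, if the arm or the gripper's body presses on something with over 40 N, if the wrist force passes 120 N, or if a joint passes its speed limit or range.

ROBOT

A 6-joint arm with a two-finger parallel gripper is mounted at the origin on the work surface. World frame = base frame: x ahead of the robot, y to its left, z up, the work surface at z = 0. Lengths are in mm, angles in rad, forces in N, time in s.
With the tool pointing down it reaches from about 275 to 750 mm from the base axis. Payload 10.2 kg.
Tool frame: the origin (TCP) lies at the very end of the fingers, on their centre line; the grasp point (between the pads) lies 19 mm behind it (ctrl.grip_depth is the distance from the TCP to the grasp point, in mm); z points along the fingers, x is the direction in which the jaws open and shut, and the axes are right-handed (so a half turn about z gives the same grasp; the last joint's range is limited). The gripper opens to 85 mm and grips with 20 to 120 N. Pads are 22 mm wide; open, the fingers measure 114 mm over their backs; the gripper's body (76 mm by 85 mm) begins 54 mm behind the grasp point. The pads swing forward as they close: fully open they stand 13 mm farther back than shut.
Start: joints at [-1.465, 0.313, 1.498, -0, 1.331, -0.223], TCP at [169.514, -496.887, 231.294] pointing down, gripper open.
Joint ranges: [-2.94, 2.94], [-0.97, 2.17], [0.19, 2.56], [-1.23, 4.37], [0.02, 3.11], [-2.88, 2.88]. Speed limits (rad/s): [2.39, 2.39, 3.01, 3.14, 3.14, 3.14].

INTERFACE

Orientations are given as a unit quaternion [w, x, y, z].
In Python, from rig import ctrl gives the robot as it stands.
- The arm moves only by the tool play_rows, never from a script. Its argument "motion" is a list of rows, each a list of 2 entries, a list of its own where there are three numbers: the shift along the tool's x, y, z in mm, then the turn, a rotation vector about the tool's x, y, z in degrees. A call has 1 to 20 rows; each row shifts and turns the commanded pose from where the row before left it, along the tool's axes as they then stand; what a row does not reach is not made up. A row lasts 1/12 s, in which the tool goes at most 41.7 mm and 7.16 degrees, less where a joint would pass 70% of its speed; a pose out of reach is approached as far as the arm can. A call with a gripper value outside its range is refused whole. "fingers" is the finger opening in mm, from 0 to 85.4, set as the call begins (left out, the last holds). The fingers move at their own pace and stop on an object; "squeeze" is the grip in N (left out, the last holds). Time passes only in rows, so rows that do not move let the fingers close. It gives the time, the measured TCP pose, the force and the opening at its end, in the units of the state.
- ctrl.sense(): the state, without advancing time (a new reading comes with each control period).
- ctrl.capture(name): name is "scene" or "top" or "wrist"; returns the picture (400x640x3 uint8, red, green, blue); there is no depth.
- ctrl.get_calibration(name): a dict with "K" (3x3 intrinsics, pixels), "k1" (the pictures are not rectified: a ray, as slopes to the right and down, at radius r is drawn at 1 + k1 r^2 times it, then the intrinsics apply), "R" (3x3) and "t" (3): a world point X has camera coordinates R X + t; the wrist camera has in their place "tool_from_camera" (4x4, takes a point from camera to tool coordinates, whose origin is the TCP and whose axes are the tool frame's). Camera axes: x right, y down, z forward; pixel columns grow to the right and rows downward; lengths in mm; the calibration is good to about 2 mm. A picture is of the moment at which its call begins: read the wrist's pose just before it. get_calibration takes no time and is no camera call.
- ctrl.finish_job(): hands the job in, once; it reports no verdict.
Trained networks look in the newest picture that a camera, given by its name, has taken for a name from the list of things; names that differ only in an ending like _2 or _b are one class to them, and where a whole thing is asked for, a point or a joint stands for the part that bears it (a point fixed in the world has none). Each returns a list of dicts, best first, with "p" (0 to 1); they miss things now and then, are a little off and sometimes report something else, mostly with a low value. They report only what shows in the picture. A call takes as long as a camera call. They do not tell look-alikes from the thing itself.
- ctrl.spot_in(camera, name): "position" ([column, row] as shares, 0 to 1, of the picture: columns of its width, rows of its height, amid what is visible of it).
The state is a dict: "time_s": time; "joints": joint angles; "dq": joint speeds; "tau": joint torques, N m; "eef_pos": TCP position; "ee_rot": TCP orientation; "force": force on the tool from outside, world axes, zero at the start; "wrist_torque": the same for the moment, N m; "grip_width": opening from 0.0 (shut) to 1.0 (fully open).
Only numpy, scipy, OpenCV 4.12 (cv2) and the standard library are available. Lean on these libraries where they do the work, as an engineer would, in place of code of your own. Each camera call takes 0.05 s, during which the arm holds its last target. There are 200 camera calls.

## Working session

There is one attempt and no reset: what is moved stays moved. The work goes in short steps, Python scripts to look and compute and a tool call to move; the robot and the scene stay as the last step left them, time stands still between calls to the robot, and variables do not carry over. Pictures are saved under pics/ and viewed, about 8 in all and at most 12, crops included, and the job is handed in when it is done.

Besides the shell and the picture viewer there is one more tool, called after "Call:" as name([rows], argument=value, ...), one row to a line, values as JSON. play_rows: Moves the arm, as the interface text tells. Its arguments: {"type":"object","properties":{"motion":{"type":"array"},"fingers":{"type":"number"},"squeeze":{"type":"number"}},"required":["motion"]}

```bash
mkdir -p pics; ls
cat > h.py <<'E'
import numpy as np,cv2
from rig import ctrl
from scipy.spatial.transform import Rotation as Ro
def cal(n,s=None):
    c=ctrl.get_calibration(n);K=np.array(c['K']);k1=c['k1']
    if 'R' in c: R=np.array(c['R']);t=np.array(c['t']).ravel()
    else:
        T=np.array(c['tool_from_camera']);s=s or ctrl.sense();q=s['ee_rot']
        Rt=Ro.from_quat([q[1],q[2],q[3],q[0]]).as_matrix();Rw=Rt@T[:3,:3];p=Rt@T[:3,3]+np.array(s['eef_pos'])
        R=Rw.T;t=-R@p
    return K,k1,R,t
def toworld(C,uv,z):
    K,k1,R,t=C
    o=cv2.undistortPoints(np.array([[uv]],float),K,np.array([k1,0,0,0,0]))[0,0]
    d=R.T@np.array([o[0],o[1],1]);p=-R.T@t
    return p+d*(z-p[2])/d[2]
def topix(C,X):
    K,k1,R,t=C
    return cv2.projectPoints(np.array(X,float).reshape(-1,1,3),cv2.Rodrigues(R)[0],t,K,np.array([k1,0,0,0,0]))[0][:,0]
def snap(n,f,crop=None,sc=1):
    s=ctrl.sense();C=cal(n,s);im=np.array(ctrl.capture(n))[:,:,::-1].copy();cv2.imwrite(f'pics/{f}_raw.png',im)
    np.save(f'pics/{f}.npy',np.array(C,dtype=object),allow_pickle=True)
    if crop: x0,x1,y0,y1=crop;im=im[y0:y1,x0:x1]
    cv2.imwrite(f'pics/{f}.png',cv2.resize(im,None,fx=sc,fy=sc,interpolation=cv2.INTER_CUBIC));return C
E
python3 - <<'E'
from h import *
s=ctrl.sense();print(s)
for n in ['top','scene']:
    C=snap(n,n+'0')
    print(n,'cam',-C[2].T@C[3])
    for o,z in dict(strip=10,stub=10,clipper=20,rail_tab=63,gate=30,hood=47,follower=35).items():
        for d in ctrl.spot_in(n,o)[:4]:
            uv=np.array(d['position'])*[640,400];print(o,round(d['p'],2),uv.round(),toworld(C,uv,z)[:2].round(1))
a=cv2.imread('pics/top0.png');b=cv2.imread('pics/scene0.png')
E
```

```text
pics
{'time_s': 0.0, 'joints': array([-1.46540270e+00,  3.13470879e-01,  1.49843214e+00, -1.01702679e-05,
        1.33100911e+00, -2.23420441e-01]), 'dq': array([ 0.00087584, -0.00084588,  0.00084457,  0.00123445, -0.00119057,
        0.00105978]), 'tau': array([ 1.00946470e-04, -4.12269688e+01, -2.59741491e+01, -1.97721674e-04,
        4.13898902e-03, -2.40404825e-05]), 'eef_pos': array([ 169.48156907, -496.61944126,  230.72625802]), 'ee_rot': array([-4.89925210e-04,  8.13302702e-01, -5.81840424e-01, -4.41869653e-04]), 'force': array([-0.39878946, -0.6049863 ,  0.39937752]), 'wrist_torque': array([-0.02260359,  0.04388315, -0.02771816]), 'grip_width': 0.9985014768301718}
top cam [ 418.52479929  -44.88713816 1018.76275547]
strip 0.79 [391. 292.] [ 339.1 -223.3]
strip 0.62 [382. 177.] [ 627.8 -211.1]
strip 0.54 [417. 237.] [ 474.1 -292.7]
clipper 0.66 [303. 201.] [566.9  -9.4]
rail_tab 0.85 [252. 182.] [607.9 113.9]
gate 0.6 [302. 205.] [555.2  -5.8]
hood 0.66 [304. 203.] [558.5 -11.3]
follower 0.71 [426. 143.] [ 710.6 -322.1]
follower 0.55 [300. 206.] [553.1  -2.3]
scene cam [1155.26372944  595.81185313 1054.0253171 ]
strip 0.76 [279. 157.] [ 467.4 -314.5]
strip 0.7 [263. 196.] [ 616.9 -216.3]
strip 0.52 [329. 150.] [ 329.  -222.2]
stub 0.71 [433. 267.] [458.4 300.1]
clipper 0.82 [324. 227.] [575.3   4.5]
clipper 0.48 [409. 316.] [622.4 348.2]
rail_tab 0.87 [339. 249.] [623.1 110.7]
gate 0.95 [327. 226.] [574.   15.5]
hood 0.82 [324. 225.] [585.8  16.5]
hood 0.74 [341. 251.] [617.5 110.3]
```

View pics/top0.png

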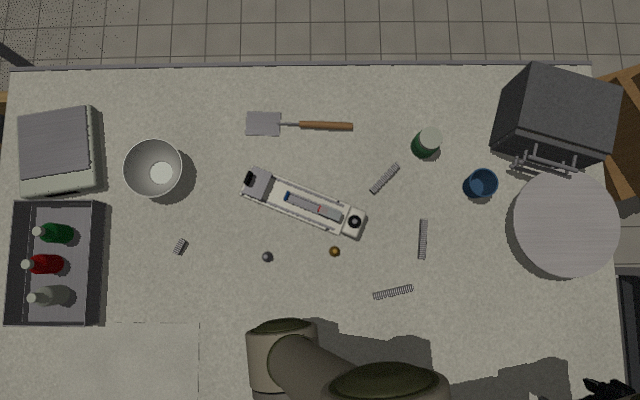

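View pics/scene0.png

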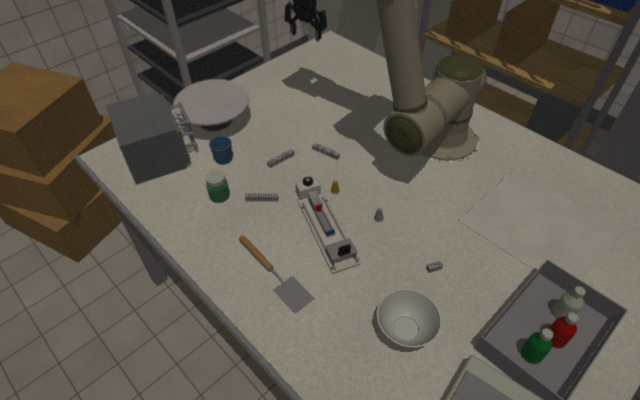

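The top view shows three full sticks that look alike, at pixels (393,292), (384,177) and (422,238), plus the stub at (180,246). Their world y values are about -223, -211 and -293. The stick at (422,238) is farthest to the robot's right, so that's my choice. The closer runs from its knob at (354,222) to the tab at (250,180).

Run:
```python
from h import *
im=cv2.imread('pics/top0_raw.png')
c=im[155:265,235:435];cv2.imwrite('pics/crop1.png',cv2.resize(c,None,fx=4,fy=4,interpolation=cv2.INTER_CUBIC))
C=cal('top')
for uv in [(422,239),(423,219),(421,259)]: print(uv,toworld(C,uv,10).round(1))
for uv in [(384,177),(393,292)]: print(uv,toworld(C,uv,10).round(1))
```

```text
(422, 239) [ 469.2 -305.3   10. ]
(423, 219) [ 519.4 -310.2   10. ]
(421, 259) [ 419.6 -300.5   10. ]
(384, 177) [ 628.3 -215.5   10. ]
(393, 292) [ 340.2 -227.8   10. ]
```

View pics/crop1.png

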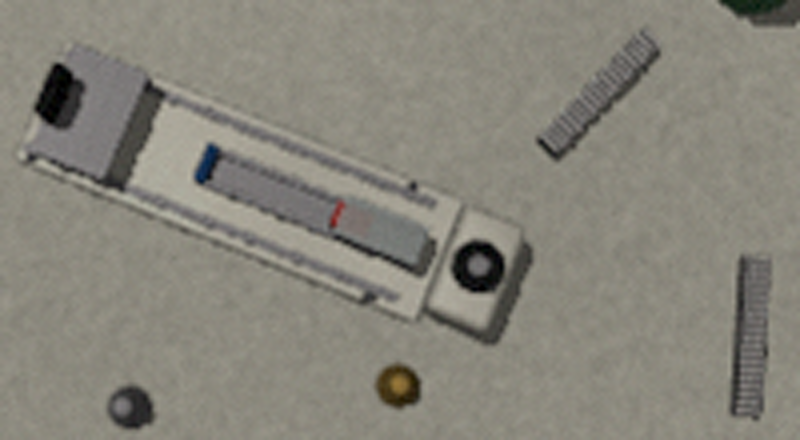

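The crop confirms the chosen stick: 100 mm long, at crop (752,337), standing alone on the right. It also shows the gate at (207,163), the red follower at (337,214) and the tab at (55,95).

```bash
cat >> h.py <<'E'
def cur(s=None):
    s=s or ctrl.sense();q=s['ee_rot'];return np.array(s['eef_pos']),Ro.from_quat([q[1],q[2],q[3],q[0]]).as_matrix()
def Rdown(yaw,tilt=0): # yaw deg of tool x in world, tilt about tool x
    a=np.radians(yaw);x=np.array([np.cos(a),np.sin(a),0]);z=np.array([0,0,-1.]);y=np.cross(z,x)
    return np.c_[x,y,z]@Ro.from_rotvec([np.radians(tilt),0,0]).as_matrix()
def rel(P,R,s=None): # turn (tool) first, then shift in the turned tool axes
    p,Rc=cur(s);return Ro.from_matrix(Rc.T@R).as_rotvec(degrees=True).round(2),(R.T@(np.array(P)-p)).round(2)
E
python3 - <<'E'
from h import *
c=ctrl.get_calibration('wrist');print(np.array(c['tool_from_camera']).round(3),c['K'],c['k1'])
C=cal('top')
px=lambda a,b:(235+a/4,155+b/4)
g=toworld(C,px(213,163),30);h=toworld(C,px(338,214),43);k=toworld(C,px(480,266),67);t=toworld(C,px(62,95),80)
print(g,h,k,t);print(np.degrees(np.arctan2((g-k)[1],(g-k)[0])),np.degrees(np.arctan2((t-k)[1],(t-k)[0])))
print(rel([560,10,330],Rdown(-22)))
E
```

```text
[[ 1.00000e+00 -1.00000e-03 -0.00000e+00  1.21500e+00]
 [ 1.00000e-03  9.47000e-01  3.21000e-01 -8.23820e+01]
 [-0.00000e+00 -3.21000e-01  9.47000e-01 -1.43264e+02]
 [ 0.00000e+00  0.00000e+00  0.00000e+00  1.00000e+00]] [[356.91404675   0.         312.90715423]
 [  0.         356.91404675 203.16301699]
 [  0.           0.           1.        ]] -0.007252767442616942
[579.33462472  27.51962581  30.        ] [544.81884153 -49.66135498  43.        ] [ 509.67428838 -133.28135612   67.        ] [613.17225013 113.56938709  80.        ]
66.57733390139403 67.2529897757783
(array([  0.  ,  -0.  , -49.16]), array([ 172.18, -616.27,  -98.69]))
```

Call:
play_rows([
  [[0,0,0],[0,0,-6.9]],
  [[0,0,0],[0,0,-6.9]],
  [[0,0,0],[0,0,-6.9]],
  [[0,0,0],[0,0,-6.9]],
  [[0,0,0],[0,0,-6.9]],
  [[0,0,0],[0,0,-6.9]],
  [[0,0,0],[0,0,-6.8]],
  [[10.7,-37.6,3.8],[0,0,0]],
  [[10.7,-37.6,3.8],[0,0,0]],
  [[10.7,-37.6,3.8],[0,0,0]],
  [[10.7,-37.6,3.8],[0,0,0]],
  [[10.7,-37.6,3.8],[0,0,0]],
  [[10.7,-37.6,3.8],[0,0,0]],
  [[10.7,-37.6,3.8],[0,0,0]],
  [[10.7,-37.6,3.8],[0,0,0]],
])

```text
time_s: 2.05
eef_pos: [366.5, -251.7, 201.0]
ee_rot: [0.0, 0.98, -0.199, 0.0]
force: [0.6, -0.3, 0.7]
grip_width: 1.003
```

Call:
play_rows([
  [[10.7,-37.6,3.8],[0,0,0]],
  [[10.7,-37.6,3.8],[0,0,0]],
  [[10.7,-37.6,3.8],[0,0,0]],
  [[10.7,-37.6,3.8],[0,0,0]],
  [[10.7,-37.6,3.8],[0,0,0]],
  [[10.7,-37.6,3.8],[0,0,0]],
  [[10.7,-37.6,3.8],[0,0,0]],
  [[10.7,-37.6,3.8],[0,0,0]],
  [[0,0,0],[0,0,0]],
  [[0,0,0],[0,0,0]],
])

```text
time_s: 2.88
eef_pos: [562.2, -8.3, 169.8]
ee_rot: [0.0, 0.98, -0.198, -0.0]
force: [-0.7, -0.4, -0.4]
grip_width: 1.001
```

Run:
```python
from h import *
print(cur()); C=snap('wrist','w1',None,1.25)
for o,z in dict(rail_tab=63,gate=30,hood=47,follower=40).items():
    for d in ctrl.spot_in('wrist',o)[:2]:
        uv=np.array(d['position'])*[640,400];print(o,round(d['p'],2),uv.round(),toworld(C,uv,z)[:2].round(1))
```

```text
(array([562.16993677,  -8.34219294, 169.84106746]), array([[ 9.21900543e-01, -3.87425530e-01, -9.20065355e-04],
       [-3.87425597e-01, -9.21900968e-01,  1.12067507e-04],
       [-8.91626954e-04,  2.53141773e-04, -9.99999570e-01]]))
rail_tab 0.89 [313.  28.] [607.   96.5]
gate 0.65 [313. 161.] [571.2  10.8]
hood 0.62 [313. 162.] [571.6  13.6]
follower 0.72 [312. 238.] [546.1 -46.5]
```

View pics/w1.png

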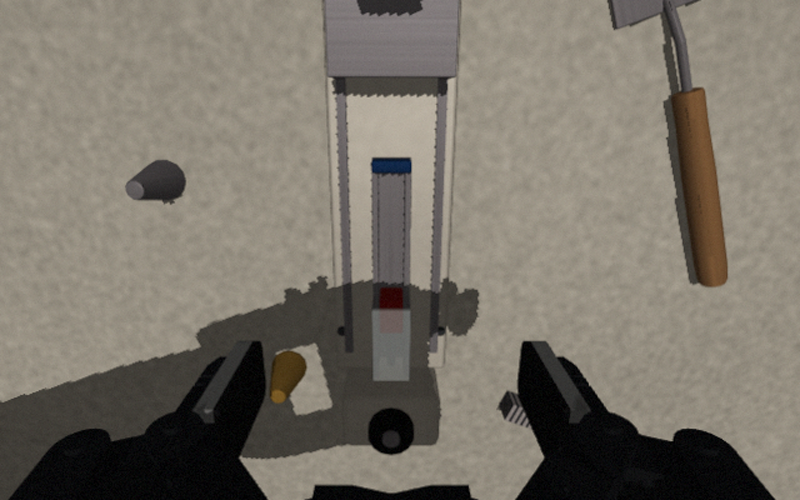

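The wrist view shows the gate at (391,165), the red follower peeping out at (391,298), and the hood down to about (391,380). The rail plate's edge is at y≈77, and the channel runs straight up the image.

Run:
```python
from h import *
im=cv2.imread('pics/w1_raw.png');C=tuple(np.load('pics/w1.npy',allow_pickle=True))
for r in list(range(56,66))+list(range(122,144))+list(range(224,264,1)): print(r,im[r,311:316].mean(0).round().astype(int)[::-1],end='; ')
print()
# gate columns; channel wall cols
for r in (131,150,200,215): print(r,[int(v) for v in im[r,290:336].mean(1)])
for (u,v,z) in [(313,127,30),(313,133,30),(313,138,30),(313,231,43.5),(313,247,49),(313,61,46)]:
    print(u,v,z,toworld(C,(u,v),z).round(1))
```

```text
56 [116 110 111]; 57 [117 111 112]; 58 [118 112 112]; 59 [116 110 110]; 60 [106 100 101]; 61 [67 64 64]; 62 [66 62 57]; 63 [71 67 61]; 64 [72 68 62]; 65 [72 69 63]; 122 [178 170 155]; 123 [178 169 156]; 124 [177 168 153]; 125 [148 141 129]; 126 [67 66 67]; 127 [20 29 42]; 128 [10 23 44]; 129 [15 36 67]; 130 [17 42 73]; 131 [18 40 74]; 132 [16 40 72]; 133 [16 38 70]; 134 [16 37 68]; 135 [16 37 66]; 136 [15 36 64]; 137 [13 29 53]; 138 [35 38 48]; 139 [70 66 67]; 140 [96 90 91]; 141 [104  98 100]; 142 [106 101 100]; 143 [104  99  99]; 224 [95 89 90]; 225 [91 85 86]; 226 [79 76 75]; 227 [52 49 50]; 228 [39 37 38]; 229 [41 32 32]; 230 [42 16 15]; 231 [45  7  7]; 232 [43  5  3]; 233 [45  7  5]; 234 [45  6  4]; 235 [44  4  4]; 236 [44  5  6]; 237 [44  5  5]; 238 [44  4  4]; 239 [44  5  3]; 240 [45  5  5]; 241 [48  7  5]; 242 [50  6  6]; 243 [49  5  5]; 244 [49  5  6]; 245 [49  6  5]; 246 [53 23 20]; 247 [68 51 49]; 248 [91 79 75]; 249 [106  93  90]; 250 [107  93  90]; 251 [109  94  92]; 252 [107  94  91]; 253 [108  95  91]; 254 [108  94  91]; 255 [106  92  90]; 256 [106  93  90]; 257 [104  
[... 444 characters left out ...]
99, 100, 99, 100, 98, 102, 99, 100, 102, 81, 84, 98, 102, 98, 97, 139, 165, 166, 162, 164, 163, 161]
200 [152, 156, 155, 154, 155, 155, 153, 111, 88, 94, 94, 99, 77, 80, 96, 95, 96, 94, 92, 96, 96, 96, 92, 89, 95, 96, 97, 97, 94, 97, 96, 94, 95, 87, 93, 98, 100, 98, 135, 151, 152, 151, 153, 150, 149, 153]
215 [151, 153, 149, 150, 152, 150, 151, 148, 115, 98, 97, 99, 74, 77, 90, 98, 96, 95, 91, 96, 93, 91, 91, 90, 93, 96, 95, 92, 92, 95, 96, 90, 67, 79, 96, 97, 96, 105, 134, 148, 152, 148, 151, 151, 151, 152]
313 127 30 [581.5  36.1  30. ]
313 133 30 [579.7  31.8  30. ]
313 138 30 [578.1  28.2  30. ]
313 231 43.5 [549.5 -39.8  43.5]
313 247 49 [544.9 -50.7  49. ]
313 61 46 [599.8  79.6  46. ]
```

Call:
play_rows([
  [[0,0,0],[0,0,6.62]],
  [[0,0,0],[0,0,6.62]],
  [[0,0,0],[0,0,6.62]],
  [[0,0,0],[0,0,6.62]],
  [[0,0,0],[0,0,6.62]],
  [[0,0,0],[0,0,6.62]],
  [[0,0,0],[0,0,6.62]],
  [[0,0,0],[0,0,6.62]],
  [[0,0,0],[0,0,6.62]],
  [[0,0,0],[0,0,6.62]],
  [[0,0,0],[0,0,6.6]],
])

```text
time_s: 4.05
eef_pos: [561.6, -10.6, 170.9]
ee_rot: [0.0, -0.668, 0.744, -0.0]
force: [0.8, -0.1, 0.0]
grip_width: 1.004
```

Call:
play_rows([
  [[33.6,7.1,3.3],[0,0,0]],
  [[33.6,7.1,3.3],[0,0,0]],
  [[33.6,7.1,3.3],[0,0,0]],
  [[33.6,7.1,3.3],[0,0,0]],
  [[33.6,7.1,3.3],[0,0,0]],
  [[33.6,7.1,3.3],[0,0,0]],
  [[33.6,7.1,3.3],[0,0,0]],
  [[33.6,7.1,3.3],[0,0,0]],
  [[33.6,7.1,3.3],[0,0,0]],
  [[0,0,0],[0,0,0]],
  [[0,0,0],[0,0,0]],
])

```text
time_s: 4.97
eef_pos: [466.6, -306.0, 140.8]
ee_rot: [0.0, -0.669, 0.743, 0.0]
force: [-0.5, -0.2, -0.3]
grip_width: 1.001
```

Run:
```python
from h import *
print(cur()); C=snap('wrist','w2',None,1.25)
for d in ctrl.spot_in('wrist','strip')[:3]:
    uv=np.array(d['position'])*[640,400];print(round(d['p'],2),uv.round(),toworld(C,uv,18)[:2].round(1))
```

```text
(array([ 466.62246322, -305.98449599,  140.76375862]), array([[-1.04390168e-01, -9.94536415e-01, -1.08950361e-04],
       [-9.94536411e-01,  1.04390151e-01,  1.54324995e-04],
       [-1.42108483e-04,  1.24465113e-04, -9.99999982e-01]]))
0.98 [251. 328.] [ 347.8 -239. ]
0.95 [128.  20.] [ 601.6 -196.6]
0.63 [308. 186.] [ 473.4 -303.8]
```

View pics/w2.png

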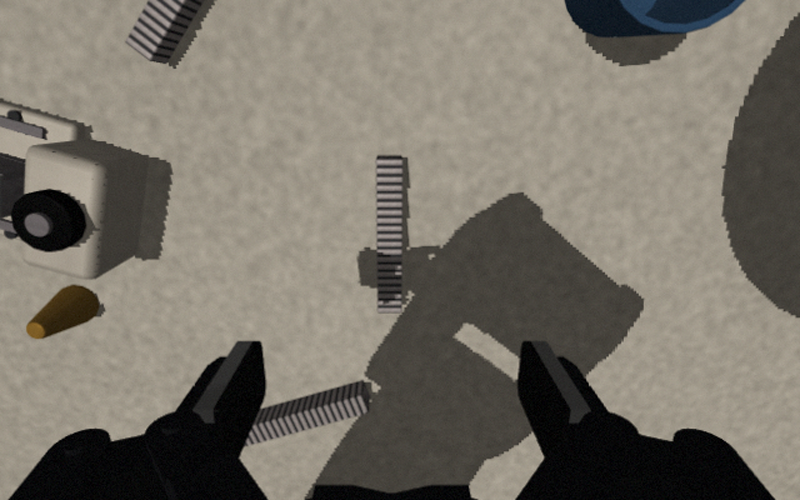

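The chosen stick stands alone between rows 155 and 313 at column 390, and it's parallel to the tool's y axis. The other two sticks are at (170,30) and (310,412).

Run:
```python
from h import *
im=cv2.imread('pics/w2_raw.png').mean(2);C=tuple(np.load('pics/w2.npy',allow_pickle=True))
for r in (128,140,170,190,240): print(r,[int(v) for v in im[r-2:r+3,294:330].mean(0)])
print([int(v) for v in im[116:140,305:318].mean(1)],[int(v) for v in im[240:258,305:318].mean(1)])
e1=toworld(C,(311.8,250.5),20)
for z in(0,20): print(toworld(C,(312,124),z).round(1))
print(e1)
```

```text
128 [151, 151, 153, 152, 153, 151, 135, 117, 113, 118, 117, 116, 113, 111, 112, 110, 110, 111, 109, 112, 111, 111, 109, 107, 104, 106, 102, 87, 70, 65, 65, 64, 118, 145, 144, 146]
140 [153, 155, 156, 157, 156, 155, 137, 111, 95, 96, 96, 93, 92, 92, 93, 93, 92, 92, 92, 92, 93, 95, 92, 90, 88, 89, 89, 77, 67, 64, 62, 61, 63, 113, 142, 147]
170 [150, 149, 149, 150, 149, 148, 138, 124, 122, 124, 124, 122, 121, 120, 120, 122, 120, 120, 120, 121, 124, 124, 121, 121, 118, 118, 114, 89, 67, 64, 65, 67, 66, 105, 140, 148]
190 [151, 148, 146, 147, 148, 148, 143, 121, 109, 108, 109, 106, 106, 105, 106, 107, 106, 106, 106, 108, 108, 106, 106, 105, 106, 104, 99, 80, 66, 65, 66, 63, 73, 122, 145, 145]
240 [150, 150, 149, 150, 151, 153, 153, 133, 98, 80, 81, 83, 65, 47, 47, 48, 51, 67, 76, 82, 85, 88, 99, 102, 102, 103, 90, 73, 68, 68, 77, 101, 115, 114, 105, 83]
[151, 149, 147, 145, 145, 144, 146, 134, 89, 42, 41, 75, 138, 157, 144, 119, 72, 48, 84, 141, 155, 142, 115, 63] [60, 106, 120, 116, 74, 54, 102, 142, 138, 121, 117, 150, 147, 145, 144, 146, 146, 145]
[ 518.3 -311.9    0. ]
[ 520.5 -312.2   20. ]
[ 419.45269243 -301.23800317   20.        ]
```

Call:
play_rows([
  [[0,-3,30],[0,0,0]],
  [[0,0,30],[0,0,0]],
  [[0,0,30],[0,0,0]],
  [[0,0,20],[0,0,0]],
  [[0,0,11],[0,0,0]],
  [[0,0,6.5],[0,0,0]],
  [[0,0,3.3],[0,0,0]],
  [[0,0,0],[0,0,0]],
  [[0,0,0],[0,0,0]],
  [[0,0,0],[0,0,0]],
], fingers=50)

```text
time_s: 5.9
eef_pos: [471.4, -304.9, 11.1]
ee_rot: [0.0, -0.671, 0.742, -0.001]
force: [0.0, -0.5, -0.9]
grip_width: 0.585
```

Call:
play_rows([
  [[0,0,0],[0,0,0]],
  [[0,0,0],[0,0,0]],
  [[0,0,0],[0,0,0]],
  [[0,0,0],[0,0,0]],
  [[0,0,0],[0,0,0]],
  [[0,0,0],[0,0,0]],
  [[0,0,0],[0,0,0]],
  [[0,0,0],[0,0,0]],
], fingers=8, squeeze=50)

```text
time_s: 6.57
eef_pos: [471.1, -304.7, 10.6]
ee_rot: [0.0, -0.671, 0.742, -0.0]
force: [-0.3, 1.0, 6.3]
grip_width: 0.165
```

Call:
play_rows([
  [[0,0,-3],[0,0,0]],
  [[0,0,-10],[0,0,0]],
  [[0,0,-25],[0,0,0]],
  [[0,0,-30],[0,0,0]],
  [[0,0,-30],[0,0,0]],
  [[0,0,-30],[0,0,0]],
  [[0,0,0],[0,0,-6.6]],
  [[0,0,0],[0,0,-6.6]],
  [[0,0,0],[0,0,-6.6]],
  [[0,0,0],[0,0,-6.6]],
  [[0,0,0],[0,0,-6.6]],
  [[0,0,0],[0,0,-6.6]],
  [[0,0,0],[0,0,-6.6]],
  [[0,0,0],[0,0,-6.6]],
  [[0,0,0],[0,0,-6.6]],
  [[0,0,0],[0,0,-6.6]],
  [[0,0,0],[0,0,-6.6]],
  [[0,0,0],[0,0,0]],
  [[0,0,0],[0,0,0]],
])

```text
time_s: 8.15
eef_pos: [470.9, -304.5, 138.4]
ee_rot: [0.0, 0.979, -0.202, 0.0]
force: [-0.5, 0.4, -0.8]
grip_width: 0.17
```

Run:
```python
from h import *
s=ctrl.sense();print(cur(s),s['force'],s['wrist_torque'],s['grip_width'],s['time_s']); C=snap('wrist','w3',(140,500,180,400),2)
```

```text
(array([ 470.8537503 , -304.4959942 ,  138.42448635]), array([[ 9.18026881e-01, -3.96518104e-01,  1.97453104e-04],
       [-3.96518070e-01, -9.18026897e-01, -1.92994202e-04],
       [ 2.57792955e-04,  9.88801413e-05, -9.99999962e-01]])) [-0.54263381  0.42775582 -0.81462347] [ 0.01505803  0.01530311 -0.00256629] 0.1699101440268926 8.15
```

View pics/w3.png

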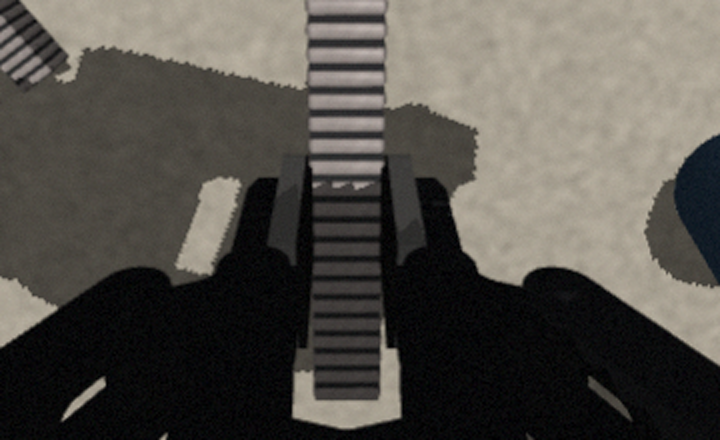

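The stick is held squarely between the pads. Its tail end is at crop (346,400), and its nose runs off the top of the crop.

Run:
```python
from h import *
im=cv2.imread('pics/w3_raw.png').mean(2)
c=ctrl.get_calibration('wrist');K=np.array(c['K']);T=np.array(c['tool_from_camera'])
print([int(v) for v in im[110:190,308:318].mean(1)]);print([int(v) for v in im[370:390,308:318].mean(1)])
def ty(v,z,u=313):
    o=cv2.undistortPoints(np.array([[[u,v]]],float),K,np.array([c['k1'],0,0,0,0]))[0,0]
    d=T[:3,:3]@[o[0],o[1],1];return (T[:3,3]+d*(z-T[2,3])/d[2]).round(1)
for z in (-6,-8,-10,-12,10,8):
    print(z,ty(379.5,z),[ (v,ty(v,z)[1]) for v in range(120,160,8)])
for r in (190,250,300,360): print(r,[int(v) for v in im[r-2:r+3,285:340].mean(0)])
```

```text
[163, 164, 164, 163, 163, 163, 162, 162, 161, 161, 161, 160, 157, 158, 156, 155, 155, 155, 156, 158, 160, 161, 160, 160, 158, 159, 157, 158, 158, 158, 158, 157, 158, 157, 156, 155, 155, 153, 153, 151, 152, 153, 153, 156, 159, 160, 163, 163, 163, 162, 161, 160, 160, 158, 159, 158, 149, 104, 46, 46, 40, 41, 43, 43, 44, 41, 35, 31, 46, 101, 155, 167, 165, 154, 145, 138, 116, 76, 45, 47]
[53, 33, 18, 25, 51, 61, 61, 61, 61, 60, 133, 161, 160, 158, 158, 157, 158, 156, 157, 156]
-6 [ 0.5 56.  -6. ] [(120, np.float64(-68.1)), (128, np.float64(-65.2)), (136, np.float64(-62.1)), (144, np.float64(-59.1)), (152, np.float64(-56.0))]
-8 [ 0.5 53.9 -8. ] [(120, np.float64(-68.3)), (128, np.float64(-65.4)), (136, np.float64(-62.4)), (144, np.float64(-59.4)), (152, np.float64(-56.4))]
-10 [  0.5  51.9 -10. ] [(120, np.float64(-68.5)), (128, np.float64(-65.6)), (136, np.float64(-62.7)), (144, np.float64(-59.7)), (152, np.float64(-56.7))]
-12 [  0.5  49.9 -12. ] [(120, np.float64(-68.7)), (128, np.float64(-65.9)), (136, np.float64(-63.0)), (144, np.float64(-60.1)), (152, np.float64(-57.1))]
10 [ 0.5 7
[... 535 characters left out ...]
 [69, 70, 70, 73, 73, 72, 71, 70, 69, 83, 97, 109, 117, 116, 117, 117, 116, 116, 116, 115, 114, 115, 114, 116, 116, 117, 117, 120, 117, 118, 119, 117, 119, 121, 122, 123, 124, 122, 123, 119, 119, 119, 122, 121, 120, 109, 96, 77, 69, 70, 70, 71, 69, 69, 71]
300 [45, 46, 38, 17, 7, 4, 9, 5, 6, 3, 8, 14, 28, 38, 38, 36, 36, 35, 38, 36, 36, 35, 36, 34, 35, 35, 35, 36, 35, 37, 35, 35, 35, 36, 37, 37, 36, 36, 35, 35, 34, 33, 35, 35, 26, 12, 5, 6, 6, 7, 5, 6, 7, 25, 41]
360 [8, 12, 44, 65, 71, 70, 69, 68, 66, 67, 67, 63, 58, 58, 60, 59, 59, 59, 59, 58, 56, 58, 55, 58, 59, 57, 59, 57, 58, 57, 57, 57, 58, 61, 59, 59, 57, 57, 58, 57, 58, 57, 58, 57, 63, 124, 158, 162, 160, 157, 155, 155, 154, 141, 81]
```

Call:
play_rows([
  [[0,0,0],[0,0,-0.56]],
  [[-3.05,-32.8,2.8],[0,0,0]],
  [[-3.05,-32.8,2.8],[0,0,0]],
  [[-3.05,-32.8,2.8],[0,0,0]],
  [[-3.05,-32.8,2.8],[0,0,0]],
  [[-3.05,-32.8,2.8],[0,0,0]],
  [[-3.05,-32.8,2.8],[0,0,0]],
  [[-3.05,-32.8,2.8],[0,0,0]],
  [[-3.05,-32.8,2.8],[0,0,0]],
  [[-3.05,-32.8,2.8],[0,0,0]],
  [[-3.05,-32.8,2.8],[0,0,0]],
  [[0,0,0],[5.5,0,0]],
  [[0,0,0],[5.5,0,0]],
  [[0,0,0],[0,0,0]],
  [[0,0,0],[0,0,0]],
  [[0,0,0],[0,0,0]],
])

```text
time_s: 9.53
eef_pos: [568.8, 9.7, 110.2]
ee_rot: [-0.093, 0.976, -0.196, 0.019]
force: [0.7, -0.6, -0.4]
grip_width: 0.164
```

```bash
cat >> h.py <<'E'
G=np.array([577.7,28.45,0]);YAW=67.2
def st(s=None,pr=True):
    """stick state in gate frame: s along, lat (left +y clipper), z"""
    s=s or ctrl.sense();p,R=cur(s);a=np.radians(YAW);F=np.c_[[np.cos(a),np.sin(a),0],[-np.sin(a),np.cos(a),0],[0,0,1]]
    f=lambda q:(F.T@(p+R@np.array(q,float)-G)).round(2)
    u=F.T@(-R[:,1]);out=dict(tcp=f([0,0,0]),T=f([0,53,-9.5]),B=f([0,53,10.5]),Nt=f([0,-47,-9.5]),Nb=f([0,-47,10.5]),
      pitch=np.degrees(np.arcsin(u[2])).round(2),yaw=np.degrees(np.arctan2(u[1],u[0])).round(2),Fc=(F.T@s['force']).round(2),t=s['time_s'],grip=round(s['grip_width'],3))
    if pr: print(out)
    return out
E
python3 - <<'E'
from h import *
st()
p,R=cur();print((R.T@np.array([0,0,-1])).round(4))
E
```

```text
{'tcp': array([-20.69,   0.93, 110.16]), 'T': array([-74.53,   0.8 , 109.48]), 'B': array([-70.75,   0.81,  89.84]), 'Nt': array([ 23.67,   1.03, 128.37]), 'Nb': array([ 27.45,   1.04, 108.73]), 'pitch': np.float64(10.89), 'yaw': np.float64(0.13), 'Fc': array([-0.32, -0.87, -0.45]), 't': 9.5333, 'grip': 0.164}
[0.     0.1889 0.982 ]
```

Call:
play_rows([
  [[0.6,4,20.7],[0,0,0]],
  [[0,4,20.7],[0,0,0]],
  [[0,2,10.3],[0,0,0]],
  [[0,0.9,4.8],[0,0,0]],
  [[0,0,0],[0,0,0]],
  [[0,0,0],[0,0,0]],
])

```text
time_s: 10.03
eef_pos: [569.8, 9.9, 53.2]
ee_rot: [-0.094, 0.976, -0.195, 0.019]
force: [0.4, -0.2, 0.3]
grip_width: 0.169
```

Run:
```python
from h import *
st(); C=snap('wrist','w4',(213,413,100,300),4)
im=cv2.imread('pics/w4_raw.png').mean(2)
```

```text
{'tcp': array([-2.017e+01,  5.000e-02,  5.315e+01]), 'T': array([-74.01,  -0.14,  52.38]), 'B': array([-70.2 ,  -0.14,  32.74]), 'Nt': array([24.15,  0.23, 71.44]), 'Nb': array([27.97,  0.22, 51.81]), 'pitch': np.float64(10.99), 'yaw': np.float64(0.21), 'Fc': array([-0.04, -0.44,  0.27]), 't': 10.0333, 'grip': 0.169}
```

View pics/w4.png

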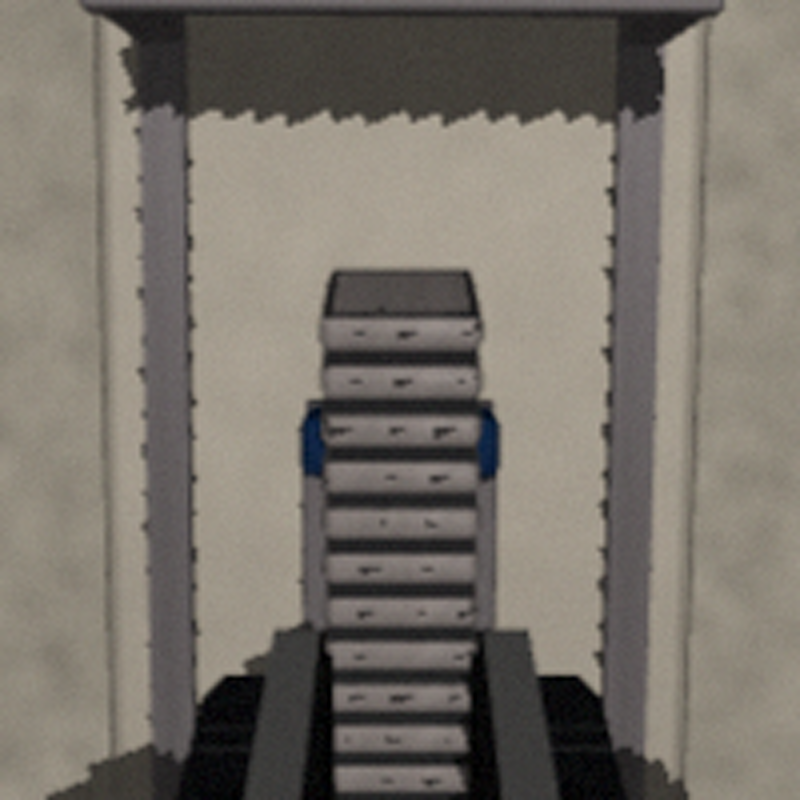

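The stick's nose, at columns 322–480, is centred over the gate at 302–498 and the channel, so it's laterally aligned to within about 0.3 mm.

Call:
play_rows([
  [[0,1.1,6],[0,0,0]],
  [[0,0.6,3],[0,0,0]],
  [[0,0.3,1.5],[0,0,0]],
  [[0,0.3,1.5],[0,0,0]],
  [[0,0,0],[0,0,0]],
  [[0,0,0],[0,0,0]],
  [[0,0,0],[0,0,0]],
])

```text
time_s: 10.67
eef_pos: [569.5, 9.9, 40.4]
ee_rot: [-0.094, 0.976, -0.195, 0.019]
force: [0.2, 0.1, -0.4]
grip_width: 0.172
```

Run:
```python
from h import *
C=tuple(np.load('pics/w4.npy',allow_pickle=True));g=toworld(C,(313,218.7),30);print(g,g-G,(g-G)[:2]@[.3875,.9219])
st()
```

```text
[578.29605004  28.53784828  30.        ] [ 0.59605004  0.08784828 30.        ] 0.3119567222799813
{'tcp': array([-20.31,   0.39,  40.36]), 'T': array([-74.14,   0.21,  39.57]), 'B': array([-70.33,   0.22,  19.94]), 'Nt': array([24.02,  0.55, 58.66]), 'Nb': array([27.83,  0.56, 39.03]), 'pitch': np.float64(11.0), 'yaw': np.float64(0.2), 'Fc': array([ 0.21, -0.16, -0.39]), 't': 10.6667, 'grip': 0.172}
```

Call:
play_rows([
  [[0,3,-0.6],[0,0,0]],
  [[0,2.9,-0.6],[0,0,0]],
  [[0,2,-0.4],[0,0,0]],
  [[0,2,-0.4],[0,0,0]],
  [[0,2,-0.4],[0,0,0]],
  [[0,0,0],[0,0,0]],
  [[0,0,0],[0,0,0]],
  [[0,0,0],[0,0,0]],
])

```text
time_s: 11.33
eef_pos: [564.8, -1.2, 40.4]
ee_rot: [-0.094, 0.976, -0.195, 0.019]
force: [1.6, 2.6, -0.1]
grip_width: 0.173
```

Run:
```python
from h import *
st()
```

```text
{'tcp': array([-32.32,   0.42,  40.37]), 'T': array([-86.16,   0.23,  39.58]), 'B': array([-82.34,   0.25,  19.95]), 'Nt': array([12.  ,  0.58, 58.68]), 'Nb': array([15.82,  0.59, 39.04]), 'pitch': np.float64(11.01), 'yaw': np.float64(0.2), 'Fc': array([ 3.05, -0.46, -0.14]), 't': 11.3333, 'grip': 0.173}
```

Call:
play_rows([
  [[0,1.8,-0.35],[0,0,0]],
  [[0,1.8,-0.35],[0,0,0]],
  [[0,1.8,-0.35],[0,0,0]],
  [[0,1.8,-0.35],[0,0,0]],
  [[0,1.8,-0.35],[0,0,0]],
  [[0,1.8,-0.35],[0,0,0]],
  [[0,1.8,-0.35],[0,0,0]],
  [[0,1.8,-0.35],[0,0,0]],
  [[0,1.8,-0.35],[0,0,0]],
  [[0,1.7,-0.35],[0,0,0]],
  [[0,0,0],[0,0,0]],
  [[0,0,0],[0,0,0]],
  [[0,0,0],[0,0,0]],
])

```text
time_s: 12.42
eef_pos: [557.7, -18.0, 40.4]
ee_rot: [-0.094, 0.976, -0.195, 0.019]
force: [3.5, 5.9, -0.4]
grip_width: 0.17
```

Run:
```python
from h import *
st(); C=snap('wrist','w5',(213,413,100,300),4)
```

```text
{'tcp': array([-50.54,   0.45,  40.36]), 'T': array([-104.37,    0.27,   39.55]), 'B': array([-100.55,    0.29,   19.92]), 'Nt': array([-6.22,  0.59, 58.68]), 'Nb': array([-2.39,  0.61, 39.05]), 'pitch': np.float64(11.03), 'yaw': np.float64(0.19), 'Fc': array([ 6.81, -0.93, -0.35]), 't': 12.4167, 'grip': 0.17}
```

View pics/w5.png

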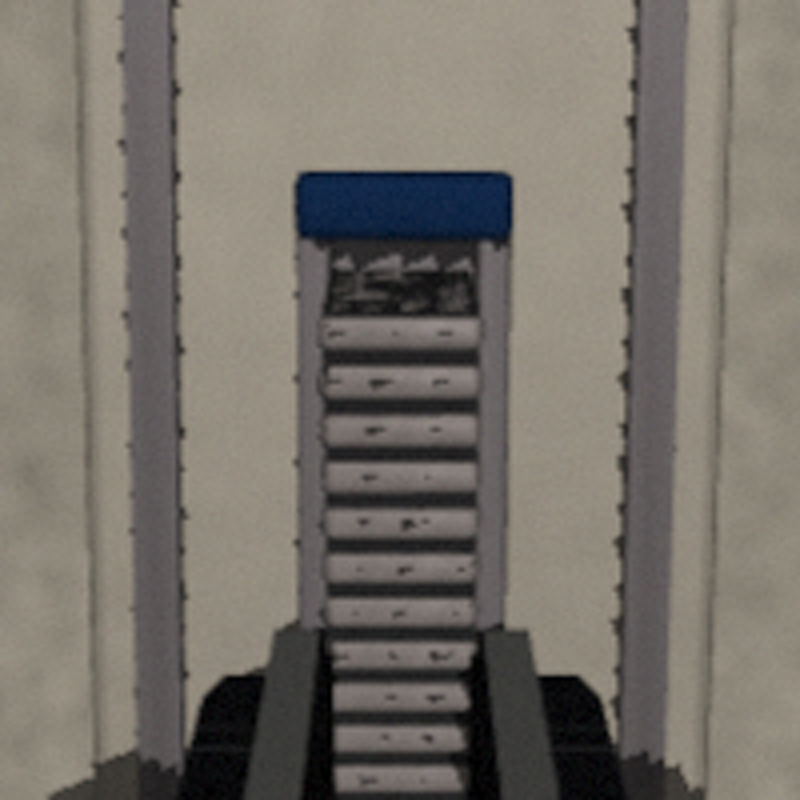

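The nose is now behind the gate: the gate's inner edge is at row 240, and the stick's nose is below it. The stick sits about 0.5 mm to the left, so I'll correct that as I lay it level.

Call:
play_rows([
  [[0.3,0.35,1.8],[-1.83,0,0]],
  [[0.2,0.3,1.8],[-1.83,0,0]],
  [[0,0.24,1.8],[-1.83,0,0]],
  [[0,0.18,1.8],[-1.83,0,0]],
  [[0,0.12,1.9],[-1.83,0,0]],
  [[0,0.06,1.9],[-1.85,0,0]],
  [[0,0,0],[0,0,0]],
  [[0,0,0],[0,0,0]],
  [[0,0,0],[0,0,0]],
])

```text
time_s: 13.22
eef_pos: [558.3, -18.0, 29.4]
ee_rot: [-0.0, 0.981, -0.196, 0.0]
force: [1.0, 5.7, 1.2]
grip_width: 0.167
```

Run:
```python
from h import *
st()
```

```text
{'tcp': array([-50.33,  -0.13,  29.38]), 'T': array([-103.34,   -0.31,   38.85]), 'B': array([-103.33,   -0.31,   18.85]), 'Nt': array([-3.34,  0.04, 38.91]), 'Nb': array([-3.33,  0.03, 18.91]), 'pitch': np.float64(0.04), 'yaw': np.float64(0.2), 'Fc': array([5.66, 1.27, 1.17]), 't': 13.2167, 'grip': 0.167}
```

Call:
play_rows([
  [[0,0,0.4],[0,0,0]],
  [[0,0,0.4],[0,0,0]],
  [[0,-0.6,0],[0,0,0]],
  [[0,-0.6,0],[0,0,0]],
  [[0,-0.6,0],[0,0,0]],
  [[0,-0.6,0],[0,0,0]],
  [[0,0,0],[0,0,0]],
  [[0,0,0],[0,0,0]],
])

```text
time_s: 13.88
eef_pos: [559.3, -16.0, 28.7]
ee_rot: [-0.0, 0.981, -0.196, 0.0]
force: [1.5, 5.2, 1.6]
grip_width: 0.169
```

Call:
play_rows([
  [[0,-0.4,0],[0,0,0]],
  [[0,-0.4,0],[0,0,0]],
  [[0,0,0],[0,0,0]],
  [[0,0,0],[0,0,0]],
])

```text
time_s: 14.22
eef_pos: [559.6, -15.3, 28.7]
ee_rot: [-0.0, 0.981, -0.196, 0.0]
force: [1.7, 4.9, 2.6]
grip_width: 0.172
```

Run:
```python
from h import *
st()
```

```text
{'tcp': array([-47.38,  -0.25,  28.72]), 'T': array([-100.38,   -0.42,   38.21]), 'B': array([-100.38,   -0.43,   18.21]), 'Nt': array([-0.39, -0.09, 38.24]), 'Nb': array([-0.38, -0.1 , 18.24]), 'pitch': np.float64(0.02), 'yaw': np.float64(0.19), 'Fc': array([5.18, 0.33, 2.62]), 't': 14.2167, 'grip': 0.172}
```

Call:
play_rows([
  [[0,-0.3,0],[0,0,0]],
  [[0,-0.3,0],[0,0,0]],
  [[0,0,0],[0,0,0]],
  [[0,0,0],[0,0,0]],
])

```text
time_s: 14.55
eef_pos: [559.7, -15.0, 28.7]
ee_rot: [0.0, 0.981, -0.196, 0.0]
force: [-0.4, 4.8, 5.6]
grip_width: 0.167
```

Call:
play_rows([
  [[0,-0.3,0],[0,0,0]],
  [[0,-0.2,0],[0,0,0]],
  [[0,0,0],[0,0,0]],
  [[0,0,0],[0,0,0]],
])

```text
time_s: 14.88
eef_pos: [559.8, -14.9, 28.7]
ee_rot: [0.0, 0.981, -0.196, 0.0]
force: [-1.0, 0.2, 5.8]
grip_width: 0.165
```

Call:
play_rows([
  [[0,0,0],[0,0,0]],
  [[0,0,0],[0,0,0]],
  [[0,0,0],[0,0,0]],
  [[0,0,0],[0,0,0]],
  [[0,0,-5],[0,0,0]],
  [[0,0,-15],[0,0,0]],
  [[0,0,-15],[0,0,0]],
  [[0,0,0],[0,0,0]],
  [[0,0,0],[0,0,0]],
  [[0,0,0],[0,0,0]],
], fingers=32)

```text
time_s: 15.72
eef_pos: [559.5, -14.3, 62.8]
ee_rot: [0.0, 0.981, -0.196, -0.0]
force: [-0.9, -0.3, -0.2]
grip_width: 0.374
```

Call:
play_rows([
  [[0,0,0],[0,0,0]],
  [[0,0,0],[0,0,0]],
  [[0,0,0],[0,0,0]],
  [[0,0,0],[0,0,0]],
  [[0,0,0],[0,0,0]],
  [[0,0,0],[0,0,0]],
], fingers=0)

```text
time_s: 16.22
eef_pos: [559.8, -14.4, 63.4]
ee_rot: [-0.0, 0.981, -0.196, -0.0]
force: [0.8, -0.1, -0.6]
grip_width: -0.0
```

Run:
```python
from h import *
st(); C=snap('wrist','w6',(213,413,100,300),4)
for X in [(0,0,38),(0,8,38),(0,-8,38)]:
    pass
a=np.radians(YAW);F=np.c_[[np.cos(a),np.sin(a),0],[-np.sin(a),np.cos(a),0],[0,0,1]]
P=[G+F@np.array(q) for q in [(0,8,38),(0,-8,38),(0,0,30),(-40,8,38)]]
print(((topix(C,P)-[213,100])*4).round())
```

```text
{'tcp': array([-46.42,  -0.09,  63.37]), 'T': array([-99.42,  -0.27,  72.87]), 'B': array([-99.42,  -0.26,  52.87]), 'Nt': array([5.800e-01, 7.000e-02, 7.287e+01]), 'Nb': array([ 0.58,  0.08, 52.87]), 'pitch': np.float64(-0.0), 'yaw': np.float64(0.2), 'Fc': array([ 0.25, -0.76, -0.63]), 't': 16.2167, 'grip': -0.0}
[[329. 239.]
 [462. 239.]
 [396. 226.]
 [333. 545.]]
```

View pics/w6.png

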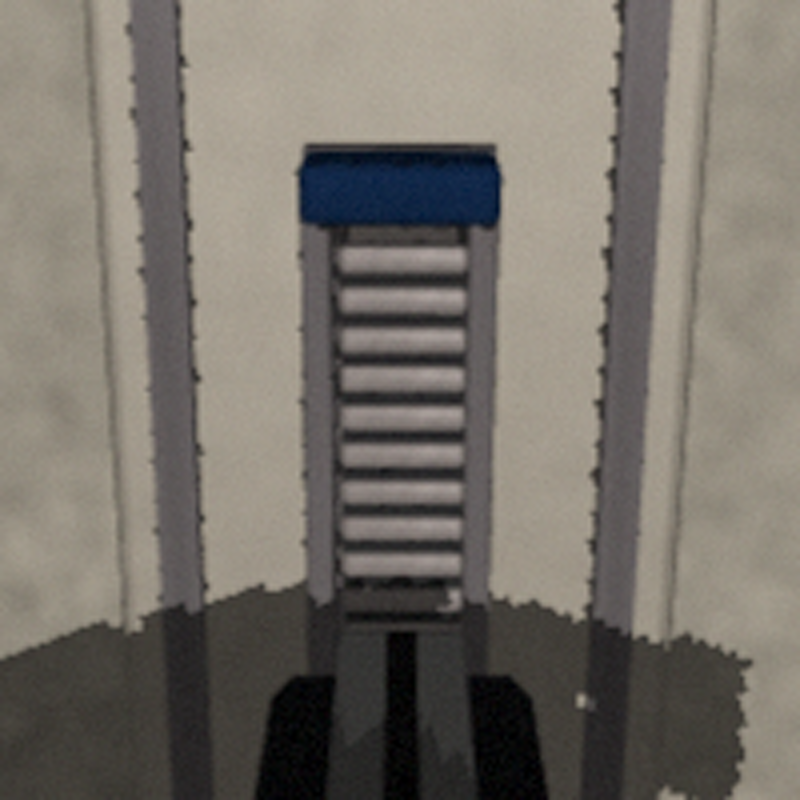

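The stick now lies behind the gate, with its nose's top edge at row 243 (predicted 239), which fits lying flat. I'll press the top gently at two places to confirm.

Call:
play_rows([
  [[0,16,10],[0,0,0]],
  [[0,0,10],[0,0,0]],
  [[0,0,3],[0,0,0]],
  [[0,0,1],[0,0,0]],
  [[0,0,1],[0,0,0]],
  [[0,0,0.7],[0,0,0]],
  [[0,0,0.7],[0,0,0]],
  [[0,0,0],[0,0,0]],
  [[0,0,0],[0,0,0]],
])

```text
time_s: 17.02
eef_pos: [553.9, -28.8, 38.0]
ee_rot: [-0.0, 0.981, -0.196, 0.0]
force: [-2.8, 0.5, 7.1]
grip_width: 0.001
```

Call:
play_rows([
  [[0,0,-1],[0,0,0]],
  [[0,0,-6],[0,0,0]],
  [[0,-20,0],[0,0,0]],
  [[0,-20,0],[0,0,0]],
  [[0,0,4],[0,0,0]],
  [[0,0,1],[0,0,0]],
  [[0,0,1],[0,0,0]],
  [[0,0,0.7],[0,0,0]],
  [[0,0,0.3],[0,0,0]],
  [[0,0,0],[0,0,0]],
  [[0,0,0],[0,0,0]],
])

```text
time_s: 17.93
eef_pos: [568.9, 7.5, 38.0]
ee_rot: [-0.0, 0.981, -0.196, -0.0]
force: [-3.1, 3.9, 9.8]
grip_width: -0.002
```

Both presses met the top at 38.0 mm, so the stick is flat. Next is the rail.

Call:
play_rows([
  [[0,0,-15],[0,0,0]],
  [[0,0,-25],[0,0,0]],
  [[0,0,-24],[0,0,0]],
  [[0,-37.5,0],[0,0,0]],
  [[0,-37.5,0],[0,0,0]],
  [[0,-37.5,0],[0,0,0]],
  [[0,-37.5,0],[0,0,0]],
  [[0,0,0],[0,0,0]],
  [[0,0,0],[0,0,0]],
  [[0,0,0],[0,0,0]],
])

```text
time_s: 18.77
eef_pos: [626.4, 145.2, 100.8]
ee_rot: [0.0, 0.981, -0.196, -0.0]
force: [-0.6, -0.9, -0.6]
grip_width: -0.002
```

Run:
```python
from h import *
st(); snap('top','t2',(235,375,160,245),5)
for d in ctrl.spot_in('top','rail_tab')[:2]:
    uv=np.array(d['position'])*[640,400];print(uv,toworld(cal('top'),uv,70))
```

```text
{'tcp': array([126.51,   0.3 , 100.81]), 'T': array([ 73.51,   0.15, 110.34]), 'B': array([73.5 ,  0.16, 90.34]), 'Nt': array([173.51,   0.43, 110.28]), 'Nb': array([173.5 ,   0.44,  90.28]), 'pitch': np.float64(-0.04), 'yaw': np.float64(0.16), 'Fc': array([-1.1 ,  0.19, -0.56]), 't': 18.7667, 'grip': -0.002}
[255.296 181.08 ] [609.40471744 103.6547584   70.        ]
[426.816 143.68 ] [ 697.50463481 -313.01911752   70.        ]
```

View pics/t2.png

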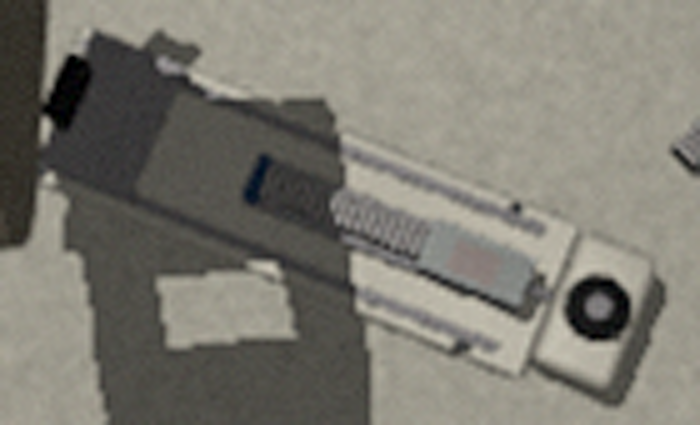

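The top view shows the stick in the channel from the gate to the hood, with the red follower pressed back. The tab is at (68,90). Next I'll go down behind the tab and push.

Call:
play_rows([
  [[0,0,20],[0,0,0]],
  [[0,0,15],[0,0,0]],
  [[0,0,6],[0,0,0]],
  [[0,3,0],[0,0,0]],
  [[0,3,0],[0,0,0]],
  [[0,3,0],[0,0,0]],
  [[0,3,0],[0,0,0]],
  [[0,3,0],[0,0,0]],
  [[0,3,0],[0,0,0]],
  [[0,3,0],[0,0,0]],
  [[0,3,0],[0,0,0]],
])

```text
time_s: 19.78
eef_pos: [617.6, 124.0, 60.5]
ee_rot: [-0.0, 0.981, -0.196, 0.0]
force: [2.5, 2.3, 2.7]
grip_width: -0.001
```

Call:
play_rows([
  [[0,4,0],[0,0,0]],
  [[0,4,0],[0,0,0]],
  [[0,4,0],[0,0,0]],
  [[0,4,0],[0,0,0]],
  [[0,4,0],[0,0,0]],
  [[0,4,0],[0,0,0]],
  [[0,4,0],[0,0,0]],
  [[0,4,0],[0,0,0]],
  [[0,4,0],[0,0,0]],
  [[0,4,0],[0,0,0]],
  [[0,4,0],[0,0,0]],
  [[0,4,0],[0,0,0]],
  [[0,4,0],[0,0,0]],
  [[0,4,0],[0,0,0]],
  [[0,4,0],[0,0,0]],
])

```text
time_s: 21.03
eef_pos: [594.1, 68.4, 60.0]
ee_rot: [0.0, 0.981, -0.196, -0.0]
force: [-0.0, 3.1, 1.3]
grip_width: -0.001
```

Run:
```python
from h import *
st()
```

```text
{'tcp': array([43.16,  0.39, 59.95]), 'T': array([-9.84,  0.2 , 69.46]), 'B': array([-9.84,  0.21, 49.46]), 'Nt': array([90.16,  0.54, 69.45]), 'Nb': array([90.16,  0.55, 49.45]), 'pitch': np.float64(-0.01), 'yaw': np.float64(0.2), 'Fc': array([2.81, 1.23, 1.26]), 't': 21.0333, 'grip': -0.001}
```

Call:
play_rows([
  [[0,3,0],[0,0,0]],
  [[0,3,0],[0,0,0]],
  [[0,3,0],[0,0,0]],
  [[0,3,0],[0,0,0]],
  [[0,2,0],[0,0,0]],
  [[0,2,0],[0,0,0]],
  [[0,1,0],[0,0,0]],
  [[0,0,0],[0,0,0]],
])

```text
time_s: 21.7
eef_pos: [587.8, 52.7, 60.0]
ee_rot: [0.0, 0.981, -0.196, 0.0]
force: [-0.1, 1.0, -0.2]
grip_width: -0.005
```

Call:
play_rows([
  [[0,1,0],[0,0,0]],
  [[0,1,0],[0,0,0]],
  [[0,1,0],[0,0,0]],
  [[0,1,0],[0,0,0]],
  [[0,0,0],[0,0,0]],
])

```text
time_s: 22.12
eef_pos: [586.3, 49.1, 60.0]
ee_rot: [0.0, 0.981, -0.196, 0.0]
force: [1.3, 1.3, 0.3]
grip_width: 0.0
```

Call:
play_rows([
  [[0,1,0],[0,0,0]],
  [[0,1,0],[0,0,0]],
  [[0,1,0],[0,0,0]],
  [[0,0,0],[0,0,0]],
])

```text
time_s: 22.45
eef_pos: [585.2, 46.3, 60.0]
ee_rot: [0.0, 0.981, -0.196, 0.0]
force: [0.7, 1.6, -0.8]
grip_width: 0.005
```

Call:
play_rows([
  [[0,1,0],[0,0,0]],
  [[0,1,0],[0,0,0]],
  [[0,1,0],[0,0,0]],
  [[0,0,0],[0,0,0]],
])

```text
time_s: 22.78
eef_pos: [584.1, 43.8, 60.1]
ee_rot: [-0.0, 0.981, -0.196, 0.0]
force: [2.7, 1.9, -2.0]
grip_width: -0.002
```

Call:
play_rows([
  [[0,1,0],[0,0,0]],
  [[0,1,0],[0,0,0]],
  [[0,0,0],[0,0,0]],
])

```text
time_s: 23.03
eef_pos: [584.0, 43.6, 60.1]
ee_rot: [-0.002, 0.981, -0.196, 0.001]
force: [7.9, 13.2, -4.4]
grip_width: 0.0
```

Call:
play_rows([
  [[0,1,0],[0,0,0]],
  [[0,1,0],[0,0,0]],
  [[0,0,0],[0,0,0]],
])

```text
time_s: 23.28
eef_pos: [584.0, 43.5, 60.2]
ee_rot: [-0.003, 0.981, -0.196, 0.002]
force: [12.9, 23.4, -7.4]
grip_width: -0.003
```

Run:
```python
from h import *
st(); im=np.array(ctrl.capture('wrist'));snap('top','t3',(235,375,160,245),5)
s2=snap('scene','s3',(280,370,170,275),6)
```

```text
{'tcp': array([1.632e+01, 4.000e-02, 6.022e+01]), 'T': array([-36.75,  -0.1 ,  69.34]), 'B': array([-36.6 ,  -0.15,  49.34]), 'Nt': array([63.25,  0.21, 70.06]), 'Nb': array([63.39,  0.17, 50.06]), 'pitch': np.float64(0.41), 'yaw': np.float64(0.18), 'Fc': array([26.53, -2.84, -7.42]), 't': 23.2833, 'grip': -0.003}
```

View pics/s3.png

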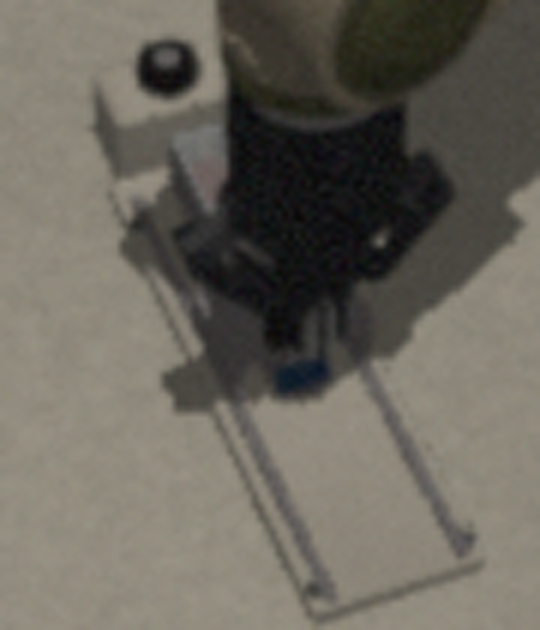

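The force rose to 26 N with no motion at tab position s≈0. That fits the home stop, since the total travel of about 100 mm lies within the 90–102 mm start range. I'll back off and check.

Call:
play_rows([
  [[0,-4,0],[0,0,0]],
  [[0,-8,0],[0,0,0]],
  [[0,-15,0],[0,0,0]],
  [[0,0,-25],[0,0,0]],
  [[0,0,-35],[0,0,0]],
  [[0,0,-35],[0,0,0]],
  [[0,0,-30],[0,0,0]],
  [[0,-35,0],[0,0,0]],
  [[0,0,0],[0,0,0]],
  [[0,0,0],[0,0,0]],
])

```text
time_s: 24.27
eef_pos: [606.5, 98.8, 185.1]
ee_rot: [0.0, 0.981, -0.195, 0.0]
force: [0.2, -0.4, 0.2]
grip_width: 0.002
```

Run:
```python
from h import *
st(); C=snap('wrist','w7',(180,440,60,330),2.5)
for d in ctrl.spot_in('wrist','rail_tab')[:1]:
    uv=np.array(d['position'])*[640,400];print((uv-[180,60])*2.5,uv)
a=np.radians(YAW);F=np.c_[[np.cos(a),np.sin(a),0],[-np.sin(a),np.cos(a),0],[0,0,1]]
P=[G+F@np.array(q,float) for q in [(0,0,80),(5,0,46),(-45,0,46),(-100,0,43),(8,0,30)]]
print(((topix(C,P)-[180,60])*2.5).round())
```

```text
{'tcp': array([ 76.  ,   0.69, 185.11]), 'T': array([ 23.  ,   0.41, 194.63]), 'B': array([ 22.99,   0.4 , 174.63]), 'Nt': array([123.  ,   0.94, 194.6 ]), 'Nb': array([122.99,   0.93, 174.6 ]), 'pitch': np.float64(-0.02), 'yaw': np.float64(0.3), 'Fc': array([-0.33, -0.3 ,  0.23]), 't': 24.2667, 'grip': 0.002}
[375.28 512.  ] [330.112 264.8  ]
[[332. 575.]
 [332. 510.]
 [331. 629.]
 [330. 742.]
 [332. 481.]]
```

View pics/w7.png

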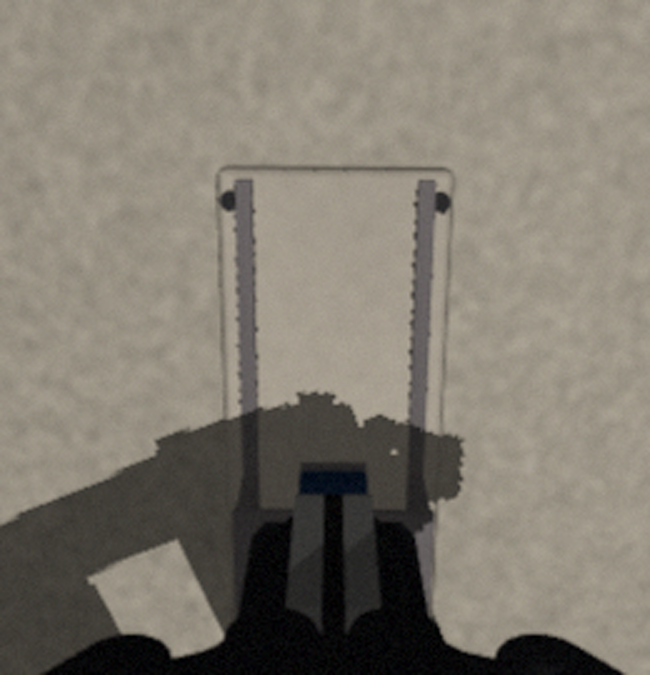

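The rail's nose edge is at row 510, as predicted for tab position s=0, and the bed's nose edge is at row 167. I'll use the bed edge (clipper x = 121) as an independent check on home.

Run:
```python
from h import *
C=tuple(np.load('pics/w7.npy',allow_pickle=True));d=np.array([.3875,.9219])
for v,z in [(168,12),(510,46)]:
    p=toworld(C,(313,v/2.5+60),z);print(v,z,p.round(1),((p-G)[:2]@d).round(1))
C=tuple(np.load('pics/t2.npy',allow_pickle=True)) ;snap('top','t4',(235,375,160,245),5)
```

```text
168 12 [624.2 139.4  12. ] 120.3
510 46 [579.9  32.8  46. ] 4.8
```

Call:
play_rows([
  [[0,-35,0],[0,0,0]],
  [[0,-35,0],[0,0,0]],
  [[0,-35,0],[0,0,0]],
  [[0,0,0],[0,0,0]],
  [[0,0,0],[0,0,0]],
])

```text
time_s: 24.83
eef_pos: [646.5, 195.0, 184.0]
ee_rot: [0.0, 0.981, -0.195, -0.001]
force: [-0.5, -1.1, -0.1]
grip_width: -0.003
```

Run:
```python
from h import *
st();snap('top','t5',(235,375,160,245),5)
```

```text
{'tcp': array([180.22,   1.07, 183.99]), 'T': array([127.23,   0.81, 193.54]), 'B': array([127.21,   0.83, 173.54]), 'Nt': array([227.23,   1.29, 193.44]), 'Nb': array([227.21,   1.31, 173.44]), 'pitch': np.float64(-0.06), 'yaw': np.float64(0.28), 'Fc': array([-1.18,  0.02, -0.13]), 't': 24.8333, 'grip': -0.003}
```

The bed edge puts clipper zero at s = -0.7, and the tab is at about -0.2, so the rail is home to about 0.5 mm and on its stop. I'm handing in.

```bash
python3 -c "
from rig import ctrl
print(ctrl.finish_job())"
```

```text
the job is handed in; nothing more can be done
None
```

I loaded the full stick and closed the rail over it, then handed the job in at about 25 s. No verdict was reported.

I took the rightmost of the three full sticks, tilted it 11° and slid its tail under the hood. I pressed the follower back about 22 mm (force reading at most 6.8 N at rest) and laid the nose down behind the gate. I then eased it forward onto the gate before letting go, so the spring couldn't ram it.

**Stick flat:** pressing its top at two places met it at 38.0 mm both times. The top view before closing showed it in place, with the follower held back.

**Rail home:** pushing the tab came to a firm stop at 26 N. Measured against the bed's edge, the rail is home to about 0.5 mm, which is within the roughly 2 mm camera accuracy.

**Not checked:**
- I had used up the picture allowance, so I couldn't view the final top picture of the closed rail.
- I never read the follower's travel directly. I inferred about 18 mm from the stick resting against the gate.
- I didn't measure the other objects again. The arm made no known contact with them.

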